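Seat the 10.5 mm absorbance standard in the photometer

TASK

Three absorbance standards in the foam case look alike but are 8, 10.5 and 13 mm thick: find the 10.5 mm one by pinching them with the gripper, and push it gently down into the photometer's spring-clip holder, upright against the datum wall, until it is fully home. Then slide the compartment cover fully closed, and let go. Leave the other two standards in the case and do not disturb anything else; the optics are delicate, so never lean hard on the photometer.

Things in the scene. Friction and masses are not known exactly. Their poses are not given: they have to be found in the camera images.
- photometer: Photometer, 230 x 230 mm, fixed; delicate: keep pushes on it under 30 N. Origin: centre of its underside, axes along its sides. Flat deck 95 mm high; in its middle the open compartment, 130 mm (x) by 74 mm (y), floor at 20 mm. The console with keys (up to 120 mm high) is on the -y part of the deck; the sliding cover is parked on the +y part, between rails at x = +-75 mm, 10 mm above the deck.
- seat (a point): In the bronze holder in the compartment: where the rigid datum wall meets the flat seat, mid width (photometer x = -5.25 mm, y = 0, z = 35 mm; same axes). A standard stands here, one broad face on the datum wall (on its -x side), its edges between rigid side guides at y = -21 and +21 mm. Wall and guides end 26.5 mm above the seat. Fully home, its top is 2 mm below the deck.
- clip (a joint): Bent steel leaf spring on the +x side of the holder: how far (m) it is pushed from the datum wall. 0 at rest: bend 7 mm from the wall, 10 mm above the seat; from there it slopes away to 14 mm at 27 mm above the seat, so a standard lowered along the wall wedges it aside. With a standard of T mm it reads (T - 7)/1000. It presses with 1.5 N plus 0.3 N per mm; a standard slides down with 3 to 7 N.
- cover (a joint): Flat grey sliding cover of the compartment, 142 mm (x) by 78 mm (y), 5 mm thick, underside 96.5 mm above the bench; in m: 0 fully closed, 0.078 fully open (towards the photometer's +y). Starts within 8 mm of fully open, stays where it is left, takes about 3 N to slide. It strikes a standard that stands more than 3.5 mm above its home height.
- cover_rib (a point): Centre of the black upright grip rib on the middle of the cover: 60 mm long in the photometer's x, 12 mm thick in its y, 20 mm high, from 101.5 to 121.5 mm above the bench (this point is 111.5 mm above the bench). It moves with the cover.
- case: White case, 160 (x) by 250 mm (y), fixed; foam top 39 mm above the bench. Origin: centre of its underside. Its lid lies flat to +x. Three pockets along y hold three upright standards: aluminium frames with round dark glass, 40 mm wide (case y), 58 mm high, tops at 75 mm, 8, 10.5 or 13 mm thick (case x), 45 to 95 g. Their order varies; each stands up to 8 mm off its pocket's middle along y.
- pocket_a (a point): Middle of the floor of the first pocket (case x = -36, y = -68 mm), 17 mm above the bench; axes as the case. Each pocket is 58 mm long (case y), 16 mm wide (case x) and 22 mm deep, with upright rigid walls. The other things in the case lie behind, 70 mm towards +x, no higher than 60 mm above the bench.
- pocket_b (a point): The same for the middle pocket (case y = 0).
- pocket_c (a point): The same for the third pocket (case y = +68 mm).
- meter: White handheld meter, 30 x 100 x 20 mm, lying in the foam of the case behind the standards. To be left alone. Origin: centre of its underside.
- vial: Small clear vial with a white cap, 25 mm across, 42 mm high, in the foam behind the standards. To be left alone. Origin: centre of its underside.
- jar: Amber glass sample jar with a green cap, 72 mm across, 95 mm high. To be left alone. Origin: centre of its underside.
- cylinder: Glass measuring cylinder on a six-sided foot, 231 mm high. To be left alone. Origin: centre of its underside.
- beaker: Small glass beaker, 68 mm across, 90 mm high. To be left alone. Origin: centre of its underside.
- carton: Small white carton, 110 x 60 x 40 mm. To be left alone. Origin: centre of its underside.
- pipette: Grey and blue pipette lying on the bench, 275 mm long. To be left alone. Origin: on the bench, below its shaft.

How it is judged:
By the outcome, as a careful person would: the job done as asked, in the order asked, and still so for the second after the job is handed in, with the robot touching nothing.
It also fails if it takes over 72 s, if anything falls off the work surface, if the arm or the gripper's body presses on something with over 40 N, if the wrist force passes 120 N, or if a joint passes its speed limit or range.

ROBOT

A 6-joint arm with a two-finger parallel gripper is mounted at the origin on the work surface. World frame = base frame: x ahead of the robot, y to its left, z up, the work surface at z = 0. Lengths are in m, angles in degrees, forces in N, time in s.
With the tool pointing down it reaches from about 0.25 to 0.725 m from the base axis. Payload 9.7 kg.
Tool frame: the origin (TCP) lies at the very end of the fingers, on their centre line; the grasp point (between the pads) lies 19 mm behind it (bot.hold_point_z is the distance from the TCP to the grasp point, in m); z points along the fingers, y is the line along which they close (so a half turn about z gives the same grasp; the last joint's range is limited). The gripper opens to 85 mm and grips with 20 to 120 N. Pads are 22 mm wide; open, the fingers measure 114 mm over their backs; the gripper's body (76 mm by 85 mm) begins 54 mm behind the grasp point. The pads swing forward as they close: fully open they stand 13 mm farther back than shut.
Start: joints at [69.958, 4.979, 10.078, 95.1, 0, 90], TCP at [0.188, 0.517, 0.231] pointing down, gripper open.
Joint ranges: [-179.16, 179.16], [-48.56, 103.87], [-65.8, 70.77], [-126.05, 130.52], [-82.76, 87.17], [-180, 180]. Speed limits (degrees/s): [127.2, 127.2, 147.25, 180, 180, 180].

INTERFACE

Orientations are given as [roll, pitch, yaw] about the fixed x, y, z axes, in that order (R = Rz(yaw) Ry(pitch) Rx(roll)).
In Python, from workcell import bot gives the robot as it stands.
- The arm moves only by the tool play_rows, never from a script. Its argument "targets" is a list of rows, each an object with "grip": the closure in counts, from 0 (fully open) to 255 (shut); "linear": the shift along the world's x, y, z in cm, a list of three; "delta_rot": the turn, a rotation vector about the world's x, y, z in rad, a list of three. A call has 1 to 10 rows; each row is the pose to reach, as a shift and turn from the pose commanded when the call began; what a row does not reach only later rows make up. A row lasts 1/10 s, in which the tool goes at most 50 mm and 8.59 degrees, less where a joint would pass 70% of its speed; a pose out of reach is approached as far as the arm can. A call with a gripper value outside its range is refused whole. The fingers move at their own pace and stop on an object; "force" is the grip in N (left out, the last holds). Time passes only in rows, so rows that repeat a pose let the fingers close. It gives the time, the measured TCP pose, the force, the opening and the grip force at its end, in the units of the state.
- bot.get_obs(): the state, without advancing time (a new reading comes with each control period).
- bot.camera(name): name is "side" or "top" or "wrist"; returns a dict with "color" (480x640x3 uint8, red, green, blue), "range_z" (480x640 float32, m along the optical axis (not along the pixel's ray), 0 where there is no reading), "fov_y" (degrees; the focal length in pixels is half the picture's height over the tangent of half this angle, whatever the lens; pixels are square), "cx", "cy" (the principal point, pixels), "world_to_cam" (4x4, takes a point from world to camera coordinates). Camera axes: x right, y up, looking along -z (the intrinsics and any distortion apply to the point x, -y, -z); pixel columns grow to the right and rows downward; lengths in m; the calibration is good to about 2 mm. A picture is of the moment at which its call begins.
- bot.job_done(): hands the job in; it is judged then, once.
Trained networks look in a picture, given as the dict that the camera call returned (one of the last four; its "shot" number tells which), for a name from the list of things; names that differ only in an ending like _2 or _b are one class to them, and where a whole thing is asked for, a point or a joint stands for the part that bears it (a point fixed in the world has none). Each returns a list of dicts, best first, with "conf" (0 to 1); they miss things now and then, are a little off and sometimes report something else, mostly with a low value. They report only what shows in the picture. A call takes as long as a camera call.
- bot.search_frame(picture, target): "box" ([left, top, right, bottom] in pixels, round what is visible of it).
- bot.trace(picture, target): "pixels" (480x640 bool, what is visible of it) and "box" ([left, top, right, bottom] in pixels, round what is visible of it).
- bot.pinpoint(picture, target): "pixel" ([column, row] in pixels: a listed point, or the origin of a listed thing).
The state is a dict: "time": time; "q": joint angles; "qd": joint speeds; "joint_efforts": joint torques, N m; "ee_pos": TCP position; "tcp_rot": TCP orientation; "wrist_force": force on the tool from outside, world axes, zero at the start; "torque": the same for the moment, N m; "opening": finger opening in m; "grasp_force": force on a finger pad.
Only numpy, scipy, OpenCV 4.12 (cv2) and the standard library are available. Lean on these libraries where they do the work, as an engineer would, in place of code of your own. Each camera call takes 0.05 s, during which the arm holds its last target. There are 200 camera calls.

## Working session

There is one attempt and no reset: what is moved stays moved. The work goes in short steps, Python scripts to look and compute and a tool call to move; the robot and the scene stay as the last step left them, time stands still between calls to the robot, and variables do not carry over. Pictures are saved under pics/ and viewed, at most 10 in all, crops included, and the job is handed in when it is done.

Besides the shell and the picture viewer there is one more tool, called after ">>>" as name([rows], argument=value, ...), one row to a line, values as JSON. play_rows: Moves the arm, as the interface text tells. Its arguments: {"type":"object","properties":{"targets":{"type":"array","items":{"type":"object","properties":{"grip":{"type":"number"},"linear":{"type":"array","items":{"type":"number"}},"delta_rot":{"type":"array","items":{"type":"number"}}}}},"force":{"type":"number"}},"required":["targets"]}

```bash
mkdir -p pics; ls; cat > h.py <<'E'
import numpy as np, cv2
from workcell import bot
def K(p):
    f=240/np.tan(np.radians(p["fov_y"])/2); return f,p["cx"],p["cy"]
def ray(p,u,v,z=None):
    "world point at pixel: from plane z if given else from depth"
    f,cx,cy=K(p); W=np.linalg.inv(np.array(p["world_to_cam"]))
    d=np.array([(u-cx)/f,-(v-cy)/f,-1.]); 
    if z is None:
        r=p["range_z"][int(round(v)),int(round(u))]; return W[:3,:3]@(d*r)+W[:3,3]
    D=W[:3,:3]@d; return W[:3,3]+D*(z-W[2,3])/D[2]
def proj(p,P):
    f,cx,cy=K(p); c=np.array(p["world_to_cam"])@np.append(P,1); return cx-f*c[0]/c[2], cy+f*c[1]/c[2]
def cloud(p):
    f,cx,cy=K(p); W=np.linalg.inv(np.array(p["world_to_cam"])); r=p["range_z"]
    v,u=np.mgrid[:480,:640]; c=np.stack([(u-cx)/f*r,-(v-cy)/f*r,-r],-1)
    return c@W[:3,:3].T+W[:3,3]
def save(p,n,box=None,s=1):
    im=p["color"][:,:,::-1]
    if box: im=im[box[1]:box[3],box[0]:box[2]]
    cv2.imwrite("pics/"+n,cv2.resize(im,None,fx=s,fy=s))
E
python3 - <<'E'
from h import *
np.set_printoptions(precision=4,suppress=True)
p=bot.camera("top"); save(p,"top.png"); print({k:v for k,v in p.items() if k not in("color","range_z")})
C=cloud(p)
for n,z in [("photometer",0),("seat",.035),("cover_rib",.1115),("case",0),("pocket_a",.017),("pocket_b",.017),("pocket_c",.017)]:
    for r in bot.pinpoint(p,n)[:4]:
        u,v=r["pixel"]; print(n,r["conf"],r["pixel"],ray(p,u,v,z))
s=bot.camera("side"); save(s,"side.png")
np.savez("top.npz",C=C,col=p["color"])
print(bot.get_obs())
E
```

```text
pics
{'fov_y': 42.69871696300714, 'cx': 318.7891490069878, 'cy': 239.73763818483891, 'world_to_cam': array([[-0.0177, -0.9997, -0.0184,  0.0008],
       [ 0.9853, -0.0206,  0.1694, -0.5263],
       [-0.1697, -0.0152,  0.9854, -1.4956],
       [ 0.    ,  0.    ,  0.    ,  1.    ]]), 'shot': 1}
photometer 0.62 [393.6, 257.6] [ 0.4835 -0.1997  0.    ]
photometer 0.34 [200.4, 235.8] [0.5508 0.2984 0.    ]
seat 0.55 [397.3, 256.9] [ 0.4802 -0.2053  0.035 ]
cover_rib 0.56 [365.7, 250.3] [ 0.4869 -0.122   0.1115]
case 0.83 [232.3, 251.0] [0.5092 0.2151 0.    ]
case 0.71 [494.3, 206.6] [ 0.6117 -0.4654  0.    ]
case 0.36 [200.3, 264.1] [0.4767 0.2975 0.    ]
pocket_a 0.9 [227.8, 265.7] [0.4689 0.2236 0.017 ]
pocket_a 0.84 [202.0, 264.0] [0.4746 0.2896 0.017 ]
pocket_a 0.77 [255.1, 265.2] [0.4688 0.1541 0.017 ]
pocket_a 0.54 [529.9, 270.5] [ 0.4414 -0.539   0.017 ]
pocket_b 0.9 [227.8, 265.7] [0.4689 0.2236 0.017 ]
pocket_b 0.84 [202.0, 264.0] [0.4746 0.2896 0.017 ]
pocket_b 0.77 [255.1, 265.2] [0.4688 0.1541 0.017 ]
pocket_b 0.54 [529.9, 270.5] [ 0.4414 -0.539   0.017 ]
pocket_c 0.9 [227.8, 265.7] [0.4689 0.2236 0.017 ]
pocket_c 0.84 [202.0, 264.0] [0.4746 0.2896 0.017 ]
pocket_c 0.77 [255.1, 265.2] [0.4688 0.1541 0.017 ]
pocket_c 0.54 [529.9, 270.5] [ 0.4414 -0.539   0.017 ]
{'time': 0.45, 'q': array([69.9582,  4.9828, 10.0744, 95.0989, -0.0015, 89.9995]), 'qd': array([-0.0417, -0.0764,  0.0796, -0.022 ,  0.0663, -0.0578]), 'joint_efforts': array([ -0.0004, -51.9558,  46.4467,   0.0023,  -0.    ,  -0.    ]), 'ee_pos': array([0.1885, 0.5167, 0.2312]), 'tcp_rot': array([-179.9927,    0.0015,  159.9587]), 'wrist_force': array([-0.3035,  0.2356,  0.1395]), 'torque': array([-0.0176,  0.0028, -0.0122]), 'grasp_force': 0.0, 'opening': 0.08554733525215005}
```

View pics/top.png

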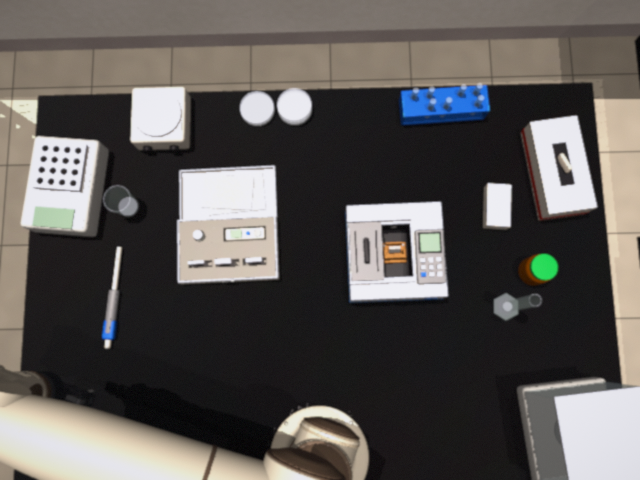

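View pics/side.png

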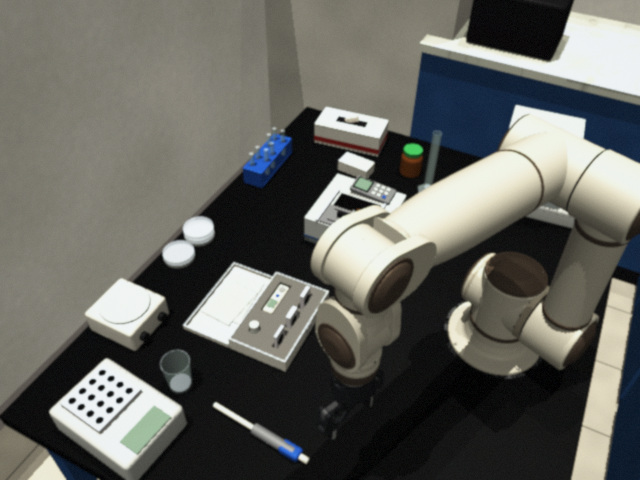

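The top view shows the case at about (228,225), with the standards at (197/225/255, 262). The photometer is at (395,250), with its cover parked on the left (+y). Both are nearly aligned with the world axes. I'll move over the case for a closer look.

>>> play_rows([
  {"grip": 0,"linear": [28,-29.5,3],"delta_rot": [0,0,-1.265]},
  {"grip": 0,"linear": [28,-29.5,3],"delta_rot": [0,0,-1.265]},
  {"grip": 0,"linear": [28,-29.5,3],"delta_rot": [0,0,-1.265]},
  {"grip": 0,"linear": [28,-29.5,3],"delta_rot": [0,0,-1.265]},
  {"grip": 0,"linear": [28,-29.5,3],"delta_rot": [0,0,-1.265]},
  {"grip": 0,"linear": [28,-29.5,3],"delta_rot": [0,0,-1.265]},
  {"grip": 0,"linear": [28,-29.5,3],"delta_rot": [0,0,-1.265]},
  {"grip": 0,"linear": [28,-29.5,3],"delta_rot": [0,0,-1.265]},
  {"grip": 0,"linear": [28,-29.5,3],"delta_rot": [0,0,-1.265]},
  {"grip": 0,"linear": [28,-29.5,3],"delta_rot": [0,0,-1.265]},
])

```text
time: 1.45
ee_pos: [0.4695, 0.2202, 0.2611]
tcp_rot: [-180.0, 0.0, 87.2]
wrist_force: [0.1, 0.6, -0.1]
opening: 0.0851
grasp_force: 0.0
```

```bash
cat > case.py <<'E'
from h import *
np.set_printoptions(precision=4,suppress=True)
o=bot.get_obs(); print(o["time"],o["ee_pos"],o["tcp_rot"],o["q"],o["wrist_force"])
p=bot.camera("wrist"); save(p,"w1.png"); print(np.linalg.inv(p["world_to_cam"]))
C=cloud(p); np.savez("w1.npz",C=C,col=p["color"])
m=(p["range_z"]>0)&(C[...,2]>.066)&(C[...,2]<.085)
n,L,st,ce=cv2.connectedComponentsWithStats(m.astype(np.uint8))
for i in range(1,n):
    if st[i,4]>60:
        P=C[L==i]; r=cv2.minAreaRect((P[:,:2]*1000).astype(np.float32)); print(st[i],np.median(P,0),r)
for r in bot.pinpoint(p,"pocket_a")[:4]:
    print(r["conf"],r["pixel"],ray(p,*r["pixel"],.017))
E
python3 case.py
```

```text
1.45 [0.4695 0.2202 0.2611] [-179.9891    0.0095   87.2481] [ 25.1332   1.4344   9.7186  98.2983  -0.0033 117.8851] [ 0.1119  0.6191 -0.0881]
[[ 0.9989  0.0454  0.0136  0.474 ]
 [-0.0474  0.9628  0.2661  0.2881]
 [-0.001  -0.2665  0.9638  0.4031]
 [ 0.      0.      0.      1.    ]]
[311 109  13  49 453] [0.4739 0.295  0.0741] ((473.8715515136719, 294.5719909667969), (7.935743808746338, 39.849761962890625), 1.7172585725784302)
[314 186  17  46 636] [0.4754 0.2295 0.0743] ((475.42230224609375, 228.3196563720703), (12.964659690856934, 40.10158920288086), 1.6300599575042725)
[321 265  14  42 449] [0.4774 0.1543 0.0743] ((477.5155944824219, 152.65603637695312), (10.32258415222168, 40.50702667236328), 1.744244933128357)
0.87 [318.5, 135.7] [0.4753 0.2933 0.017 ]
0.68 [326.2, 263.6] [0.4775 0.1573 0.017 ]
0.67 [322.8, 207.1] [0.4765 0.2206 0.017 ]
```

View pics/w1.png

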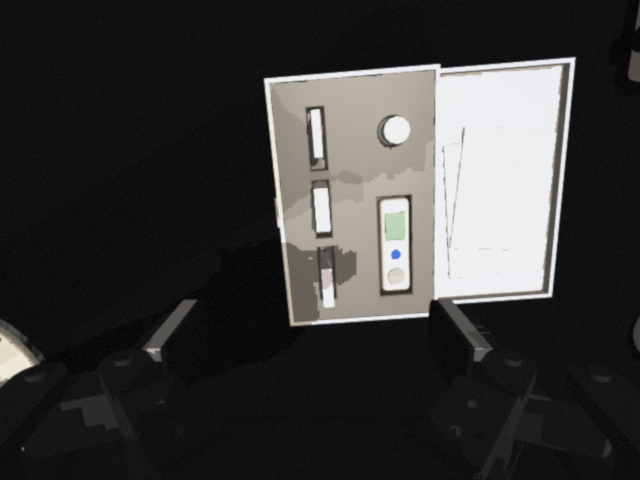

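Depth gives thicknesses of 7.9 mm (c), 13.0 mm (b) and 10.3 mm (a), so I'll pinch a first. The image shows the three standards at about (317,134), (322,210) and (328,285).

>>> play_rows([
  {"grip": 130,"linear": [0.5,-3.5,-5],"delta_rot": [0,0,0.04]},
  {"grip": 130,"linear": [0.95,-7,-9],"delta_rot": [0,0,0.076]},
  {"grip": 130,"linear": [0.95,-7,-13],"delta_rot": [0,0,0.076]},
  {"grip": 130,"linear": [0.95,-7,-13],"delta_rot": [0,0,0.076]},
  {"grip": 130,"linear": [0.95,-7,-13],"delta_rot": [0,0,0.076]},
  {"grip": 130,"linear": [0.95,-7,-13],"delta_rot": [0,0,0.076]},
], force=25)

```text
time: 2.15
ee_pos: [0.479, 0.1533, 0.1345]
tcp_rot: [179.8, -0.1, 92.0]
wrist_force: [-0.4, 0.8, 0.0]
opening: 0.042
grasp_force: 0.0
```

```bash
sed -i 's/"w1.png"/"w2.png"/' case.py; python3 case.py
```

```text
2.15 [0.479  0.1533 0.1345] [179.7754  -0.0734  91.9522] [ 17.7364  -2.5396  -8.2685  84.035    0.0095 105.7844] [-0.412   0.7862  0.0222]
[[ 0.9994 -0.0327 -0.012   0.4774]
 [ 0.0347  0.9637  0.2647  0.221 ]
 [ 0.003  -0.265   0.9642  0.2766]
 [ 0.      0.      0.      1.    ]]
[306   0  16  34 528] [0.4742 0.2799 0.074 ] ((474.2779541015625, 280.6978759765625), (7.66621732711792, 13.015113830566406), 0.5762844681739807)
[ 300   87   26   79 1927] [0.4753 0.2293 0.0742] ((475.244384765625, 228.36717224121094), (12.984150886535645, 39.36884689331055), 1.3228299617767334)
[ 303  227   19   69 1209] [0.4773 0.1547 0.0743] ((477.32916259765625, 152.893310546875), (10.292643547058105, 39.848846435546875), 1.3016482591629028)
0.92 [313.2, 140.4] [0.4756 0.2218 0.017 ]
0.81 [314.0, 27.6] [0.4739 0.2902 0.017 ]
0.6 [316.7, 236.7] [0.4803 0.1544 0.017 ]
```

>>> play_rows([
  {"grip": 130,"linear": [-0.15,0,-4],"delta_rot": [0,0,-0.01]},
  {"grip": 130,"linear": [-0.15,0,-7.2],"delta_rot": [0,0,-0.01]},
  {"grip": 130,"linear": [-0.15,0,-8.4],"delta_rot": [0,0,-0.01]},
  {"grip": 180,"linear": [-0.15,0,-8.4],"delta_rot": [0,0,-0.01]},
  {"grip": 255,"linear": [-0.15,0,-8.4],"delta_rot": [0,0,-0.01]},
  {"grip": 255,"linear": [-0.15,0,-8.4],"delta_rot": [0,0,-0.01]},
  {"grip": 255,"linear": [-0.15,0,-8.4],"delta_rot": [0,0,-0.01]},
  {"grip": 255,"linear": [-0.15,0,-8.4],"delta_rot": [0,0,-0.01]},
  {"grip": 255,"linear": [-0.15,0,-8.4],"delta_rot": [0,0,-0.01]},
  {"grip": 255,"linear": [-0.15,0,-8.4],"delta_rot": [0,0,-0.01]},
], force=25)

```text
time: 3.25
ee_pos: [0.4776, 0.1521, 0.0492]
tcp_rot: [179.8, -0.1, 91.3]
wrist_force: [-0.0, 1.0, 6.8]
opening: 0.0099
grasp_force: 30.2
```

Pinch reads 9.9 mm under load, closest to 10.5 mm, and depth agrees. This is the right one, so I'll lift and carry it.

>>> play_rows([
  {"grip": 255,"linear": [0,0,0],"delta_rot": [0,0,0]},
  {"grip": 255,"linear": [0,0,1],"delta_rot": [0,0,0]},
  {"grip": 255,"linear": [0,0,3],"delta_rot": [0,0,0]},
  {"grip": 255,"linear": [0,0,7],"delta_rot": [0,0,0]},
  {"grip": 255,"linear": [0,0,11],"delta_rot": [0,0,0]},
  {"grip": 255,"linear": [0,-1,15],"delta_rot": [0,0,0]},
  {"grip": 255,"linear": [0,-4,18],"delta_rot": [0,0,0]},
  {"grip": 255,"linear": [0,-8,20],"delta_rot": [0,0,0]},
  {"grip": 255,"linear": [0,-12,20],"delta_rot": [0,0,0]},
  {"grip": 255,"linear": [0,-16,20],"delta_rot": [0,0,0]},
], force=40)

```text
time: 4.25
ee_pos: [0.4765, -0.0097, 0.2491]
tcp_rot: [179.9, 0.0, 91.3]
wrist_force: [0.7, -0.3, -0.6]
opening: 0.0095
grasp_force: 40.1
```

>>> play_rows([
  {"grip": 255,"linear": [0,-4,0],"delta_rot": [0,0,0]},
  {"grip": 255,"linear": [0,-8,0],"delta_rot": [0,0,0]},
  {"grip": 255,"linear": [0,-12,0],"delta_rot": [0,0,0]},
  {"grip": 255,"linear": [0,-14,0],"delta_rot": [0,0,0]},
  {"grip": 255,"linear": [0,-14,0],"delta_rot": [0,0,0]},
  {"grip": 255,"linear": [0,-14,0],"delta_rot": [0,0,0]},
  {"grip": 255,"linear": [0,-14,0],"delta_rot": [0,0,0]},
])

```text
time: 4.95
ee_pos: [0.4765, -0.1475, 0.2477]
tcp_rot: [180.0, -0.0, 91.3]
wrist_force: [0.7, -0.1, -0.4]
opening: 0.0094
grasp_force: 40.1
```

```bash
cat > ph.py <<'E'
from h import *
np.set_printoptions(precision=4,suppress=True)
o=bot.get_obs(); print(o["time"],o["ee_pos"],o["tcp_rot"],o["q"],o["wrist_force"],o["opening"])
p=bot.camera("wrist"); save(p,"w3.png")
C=cloud(p); np.savez("w3.npz",C=C,col=p["color"],r=p["range_z"],w=p["world_to_cam"])
m=(p["range_z"]>0)&(abs(C[...,2]-.095)<.004)
P=C[m]; print(len(P)); r=cv2.minAreaRect((P[:,:2]*1000).astype(np.float32)); print("deck",r)
for n,z in [("photometer",0),("seat",.035),("cover_rib",.1115)]:
    for r in bot.pinpoint(p,n)[:2]: print(n,r["conf"],r["pixel"],ray(p,*r["pixel"],z))
E
python3 ph.py
```

```text
4.95 [ 0.4765 -0.1475  0.2477] [179.9779  -0.0039  91.2992] [-17.2081  -1.6683   5.1149  96.7635   0.0107  71.4927] [ 0.6552 -0.1414 -0.4107] 0.009367563773486215
19962
deck ((490.36773681640625, -195.20777893066406), (230.91261291503906, 230.99412536621094), 1.2128429412841797)
photometer 0.77 [325.0, 253.1] [ 0.4875 -0.1987  0.    ]
seat 0.95 [322.2, 260.0] [ 0.4838 -0.1954  0.035 ]
cover_rib 0.95 [331.5, 198.5] [ 0.4879 -0.1212  0.1115]
```

View pics/w3.png

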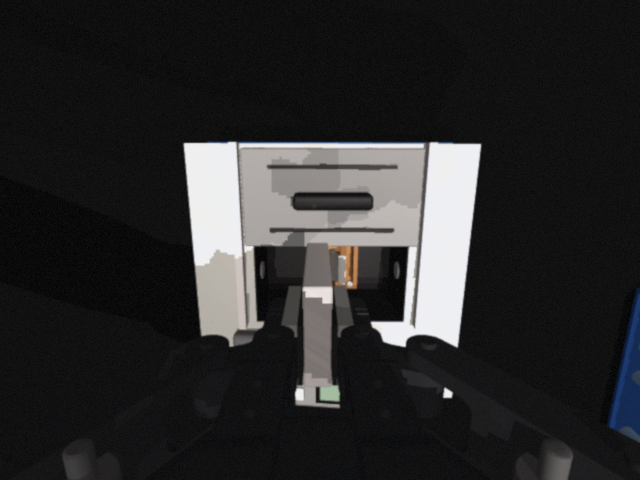

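The standard is held upright. The holder is at about (345,265), partly hidden behind the standard. The deck fit gives the photometer at (0.490,-0.195) with yaw 1.2°. I'll shift so the wrist camera sees the holder unobstructed.

>>> play_rows([
  {"grip": 255,"linear": [0.5,-4,-1],"delta_rot": [0,0,0]},
  {"grip": 255,"linear": [1.4,-8,-3],"delta_rot": [0,0,0]},
  {"grip": 255,"linear": [1.4,-10,-3],"delta_rot": [0,0,0]},
  {"grip": 255,"linear": [1.4,-10,-3],"delta_rot": [0,0,0]},
  {"grip": 255,"linear": [1.4,-10,-3],"delta_rot": [0,0,0]},
  {"grip": 255,"linear": [1.4,-10,-3],"delta_rot": [0,0,0]},
])

```text
time: 5.75
ee_pos: [0.4907, -0.2474, 0.2178]
tcp_rot: [180.0, 0.0, 91.3]
wrist_force: [-0.3, 0.2, -0.6]
opening: 0.0097
grasp_force: 40.0
```

```bash
sed -i 's/w3/w4/g' ph.py; cat >> ph.py <<'E'
print(K(p))
h=(p["range_z"]>0)&(abs(C[...,0]-.49)<.06)&(abs(C[...,1]+.195)<.036)&(C[...,2]<.09)
print(np.histogram(C[h][:,2],np.arange(.015,.09,.003)))
for lo,hi in [(.058,.0645),(.032,.038)]:
    m=h&(C[...,2]>lo)&(C[...,2]<hi)
    n,L,st,ce=cv2.connectedComponentsWithStats(m.astype(np.uint8))
    for i in range(1,n):
        if st[i,4]>25: print(lo,st[i],np.median(C[L==i],0),cv2.minAreaRect((C[L==i][:,:2]*1000).astype(np.float32)))
# held standard, in tool offsets
E=o["ee_pos"]; D=C-E
g=(p["range_z"]>0)&(abs(D[...,0])<.012)&(abs(D[...,1])<.03)&(D[...,2]>.02)&(D[...,2]<.03)
print("held top",g.sum(),np.median(D[g],0),cv2.minAreaRect((D[g][:,:2]*1000).astype(np.float32)) if g.sum() else "")
g=(p["range_z"]>0)&(abs(D[...,0])<.012)&(abs(D[...,1])<.03)&(D[...,2]>-.04)&(D[...,2]<-.005)
for a in np.arange(-.036,-.0,.006):
    q=D[g&(abs(D[...,2]-a)<.003)]
    if len(q): print("edge",a,len(q),np.percentile(q,[2,50,98],axis=0).ravel()*1000)
save(p,"w4b.png",(180,20,480,420),2 if 0 else 1.5)
E
python3 ph.py
```

```text
5.75 [ 0.4907 -0.2474  0.2178] [179.9676   0.0059  91.3118] [-26.7648   4.6048   8.1763  93.5401   0.0101  61.9234] [-0.3105  0.1788 -0.606 ] 0.009680880874615942
39587
deck ((490.47222900390625, -201.6978302001953), (231.21746826171875, 218.60406494140625), 1.3645936250686646)
photometer 0.97 [316.4, 158.7] [ 0.4899 -0.1956  0.    ]
seat 0.8 [310.4, 161.4] [ 0.4848 -0.1964  0.035 ]
cover_rib 0.72 [315.0, 42.8] [ 0.4876 -0.1219  0.1115]
(np.float64(368.1341019813412), 317.03927925916275, 242.89552066314462)
(array([   4, 4995, 1698,   59,   79,   95, 2091,  122,  142,   72,   85,
        334,  184,  111,  150, 1234,   97,   14,   34,   37,   18,   35,
         42,   36]), array([0.015, 0.018, 0.021, 0.024, 0.027, 0.03 , 0.033, 0.036, 0.039,
       0.042, 0.045, 0.048, 0.051, 0.054, 0.057, 0.06 , 0.063, 0.066,
       0.069, 0.072, 0.075, 0.078, 0.081, 0.084, 0.087]))
0.058 [240 114 104   1 104] [ 0.4701 -0.1599  0.0622] ((470.1117858886719, -159.9695281982422), (78.75264739990234, 0.24875466525554657), 1.2681570053100586)
0.058 [300 128  26  67 895] [ 0.4823 -0.1933  0.0611] ((486.913
[... 698 characters left out ...]
9629974365), 0.66323322057724)
held top 3478 [0.0012 0.0065 0.0251] ((-1.5496463775634766, 1.1600780487060547), (40.87515640258789, 22.919971466064453), 79.93609619140625)
edge -0.03 66 [ -4.0388  19.7165 -32.3652   0.6354  20.3195 -29.8256   5.7829  20.7545
 -27.1384]
edge -0.024 75 [ -4.0304  19.8237 -26.9688   0.6371  20.3514 -24.1826   5.7556  20.7116
 -21.1076]
edge -0.018000000000000002 87 [ -3.9358  19.7444 -20.7971   1.0898  20.3772 -17.8665   5.6535  20.6678
 -15.1432]
edge -0.012000000000000004 91 [ -4.1371  19.7529 -14.5571   1.0739  20.3287 -11.8218   5.8596  20.7483
  -9.1375]
edge -0.006000000000000005 70 [-4.0074 19.9096 -8.8122  0.6421 20.336  -6.9007  5.7327 20.7277 -5.1496]
```

View pics/w4b.png

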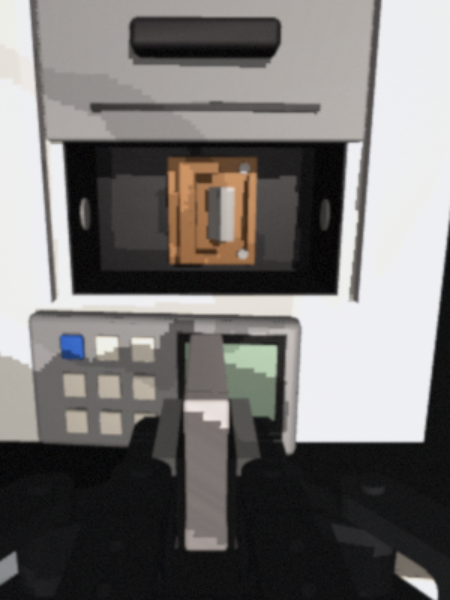

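The holder is clear in this view, at crop (213,210). I'll refine the wall and guide edges in the photometer frame from the saved cloud.

```bash
python3 - <<'E'
from h import *
d=np.load("w4.npz"); C=d["C"]; ok=d["r"]>0
a=np.radians(1.3); R=np.array([[np.cos(a),-np.sin(a)],[np.sin(a),np.cos(a)]])
L=C.copy(); L[...,:2]=((C[...,:2]-[.4904,-.1954])@R); L*=1000
L[~ok]=1e4
np.set_printoptions(precision=1,suppress=True,linewidth=200)
def q(m,ax): 
    v=np.sort(L[m][:,ax]); return len(v),v[[0,1,2,-3,-2,-1]] if len(v)>5 else v
z=L[...,2];x=L[...,0];y=L[...,1]
top=(z>59)&(z<64.5)
for yy in (-12,-6,0,6,12):
    m=top&(abs(y-yy)<3)&(x<0)&(x>-20); print("wall x",yy,q(m,0))
    m=(z>57)&(z<64.5)&(abs(y-yy)<3)&(x>2)&(x<20); print("clip/+x top",yy,q(m,0),q(m,2))
for s in (1,-1):
  for x0 in (-3,0,3):
    m=top&(abs(x-x0)<2)&(y*s>15)&(y*s<30); print("guide",s,x0,q(m,1))
for r in np.unique(np.where((abs(y)<1.2)&(abs(x)<25)&(z<66))[0])[:3]:
    m=(abs(x)<25)&(z<66); m[:r]=False;m[r+1:]=False; print(r,np.c_[x[m],z[m]].ravel())
m=ok&(z>99)&(z<104)&(abs(x)<60)&(y>10); print("cover",q(m,1),np.median(L[m],0))
m=ok&(z>117)&(z<125)&(abs(x)<45)&(y>30); print("rib",q(m,1),q(m,0),np.median(L[m],0))
E
```

```text
wall x -12 (78, array([-12.8, -12.8, -12.7,  -5.5,  -5.5,  -5.5]))
clip/+x top -12 (68, array([ 6.5,  6.6,  7.4, 14.5, 14.5, 14.5])) (68, array([57. , 57.6, 58.5, 63.1, 63.2, 63.7]))
wall x -6 (80, array([-12.7, -12.7, -12.7,  -5.5,  -5.5,  -5.5]))
clip/+x top -6 (82, array([ 6.5,  6.6,  7.3, 14.4, 14.4, 14.5])) (82, array([57.2, 57.3, 57.4, 62.8, 63.1, 63.5]))
wall x 0 (71, array([-13.4, -13.3, -12.7,  -5.5,  -5.5,  -5.5]))
clip/+x top 0 (77, array([ 6.5,  7.3,  7.3, 15.1, 15.1, 15.1])) (77, array([57. , 57.1, 57.8, 63. , 63.5, 63.5]))
wall x 6 (85, array([-13.4, -13.4, -13.4,  -5.5,  -5.4,  -5.4]))
clip/+x top 6 (85, array([ 7.2,  7.2,  7.2, 15. , 15. , 15. ])) (85, array([57.8, 57.8, 57.9, 63.5, 63.7, 64. ]))
wall x 12 (88, array([-13.3, -13.3, -13.3,  -5.4,  -5.4,  -5.4]))
clip/+x top 12 (75, array([ 7.2,  7.2,  7.2, 14.9, 15. , 15. ])) (75, array([57.2, 57.4, 57.6, 62.8, 62.9, 63.1]))
guide 1 -3 (34, array([21.3, 21.3, 21.3, 25.7, 25.8, 25.8]))
guide 1 0 (35, array([21.3, 21.3, 21.3, 25.7, 25.7, 25.8]))
guide 1 3 (35, array([21.3, 21.3, 21.3, 25.8, 25.8, 25.8]))
guide -1 -3 (30,
[... 1818 characters left out ...]
-7.   61.5  -6.3  60.9  -5.5  61.9  -4.7  57.   -4.3  33.8  -3.4  33.9  -2.5  35.3  -1.7  34.3  -0.8  34.7   0.1  33.1   0.9  34.8   1.7  44.8   2.6  46.7   3.4  48.5   4.2  49.6
   5.   51.1   5.8  53.8   6.5  55.7   7.3  58.1   8.   59.8   8.8  62.4   9.6  62.2  10.4  61.   11.1  61.9  11.9  62.8  12.7  61.5  13.5  62.2  14.3  61.6  15.1  62.2  17.4  32.7  18.2  34.6  19.1
  34.2  19.9  35.7  20.8  34.7  21.8  32.3  22.5  34.2  23.4  34.   23.3  46.7  23.9  50.3  24.7  50.8]
cover (18396, array([ 33.9,  33.9,  33.9, 100.4, 100.4, 100.5])) [  0.   64.6 100.8]
rib (2239, array([66.4, 66.4, 66.5, 78.3, 78.3, 78.3])) (2239, array([-29.5, -29.5, -29.5,  29.7,  29.7,  29.7])) [  0.1  71.9 120.3]
```

Geometry agrees: wall at -5.2, guides at ±21.3, rib at y≈72. Next, hover just above the holder.

>>> play_rows([
  {"grip": 255,"linear": [-0.1,3,-2],"delta_rot": [0,0,0]},
  {"grip": 255,"linear": [-0.1,5.15,-5],"delta_rot": [0,0,0]},
  {"grip": 255,"linear": [-0.1,5.15,-9],"delta_rot": [0,0,0]},
  {"grip": 255,"linear": [-0.1,5.15,-11.3],"delta_rot": [0,0,0]},
  {"grip": 255,"linear": [-0.1,5.15,-11.3],"delta_rot": [0,0,0]},
  {"grip": 255,"linear": [-0.1,5.15,-11.3],"delta_rot": [0,0,0]},
  {"grip": 255,"linear": [-0.1,5.15,-11.3],"delta_rot": [0,0,0]},
])

```text
time: 6.65
ee_pos: [0.4903, -0.1971, 0.1063]
tcp_rot: [179.9, 0.1, 91.3]
wrist_force: [-0.6, 0.2, 0.2]
opening: 0.01
grasp_force: 40.0
```

```bash
python3 - <<'E'
from h import *
np.set_printoptions(precision=2,suppress=True,linewidth=160)
o=bot.get_obs(); print(o["time"],o["ee_pos"],o["tcp_rot"],o["wrist_force"])
p=bot.camera("wrist"); save(p,"w5.png",(220,130,420,430),2)
C=cloud(p); ok=p["range_z"]>0
a=np.radians(1.3); R=np.array([[np.cos(a),-np.sin(a)],[np.sin(a),np.cos(a)]])
L=C.copy(); L[...,:2]=((C[...,:2]-[.4904,-.1954])@R); L*=1000; L[~ok]=1e4
x,y,z=L[...,0],L[...,1],L[...,2]
for zz in (75,80,85,90,95,100):
    m=(abs(z-zz)<2.5)&(abs(x)<9)&(y>10)&(y<25); v=L[m]
    if len(v)>9: print(zz,len(v),np.percentile(v,[2,50,98],axis=0)[:,:2].ravel())
m=(abs(z-61.5)<3)&(x>-20)&(x<20)&(y>21)&(y<30)
if m.sum(): print("guide",m.sum(),np.percentile(L[m],[1,50,99],axis=0).ravel())
m=(abs(z-61.5)<3)&(x>-20)&(x<-3)&(y>-18)&(y<20)
if m.sum(): print("wall",m.sum(),np.percentile(L[m],[1,50,99],axis=0).ravel())
E
```

```text
6.65 [ 0.49 -0.2   0.11] [179.86   0.06  91.26] [-0.63  0.25  0.15]
75 47 [-3.34 18.07  1.57 18.58  6.   18.84]
80 59 [-3.67 18.11  1.55 18.54  6.29 18.91]
85 65 [-3.4  18.2   1.07 18.56  6.1  18.93]
90 67 [-3.46 18.11  1.51 18.54  6.02 18.89]
95 84 [-3.71 18.12  1.27 18.59  6.03 18.94]
100 90 [-3.57 18.25  1.26 18.55  6.11 19.01]
guide 307 [-12.97  21.03  59.36  -3.58  23.19  61.04   6.33  25.35  62.31]
wall 771 [-13.27  -9.19  59.51  -9.46   6.35  61.25  -5.31  19.65  62.72]
```

View pics/w5.png

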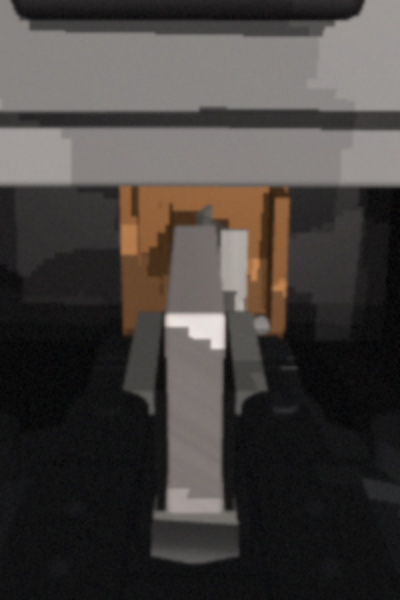

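The standard sits at photometer x +1.3 mm and y -1.4 mm. I'll correct that and start inserting slowly.

>>> play_rows([
  {"grip": 255,"linear": [-0.06,0.13,0],"delta_rot": [0,0,0]},
  {"grip": 255,"linear": [-0.06,0.13,-0.3],"delta_rot": [0,0,0]},
  {"grip": 255,"linear": [-0.06,0.13,-0.6],"delta_rot": [0,0,0]},
  {"grip": 255,"linear": [-0.06,0.13,-0.9],"delta_rot": [0,0,0]},
  {"grip": 255,"linear": [-0.06,0.13,-1.1],"delta_rot": [0,0,0]},
  {"grip": 255,"linear": [-0.06,0.13,-1.3],"delta_rot": [0,0,0]},
  {"grip": 255,"linear": [-0.06,0.13,-1.4],"delta_rot": [0,0,0]},
  {"grip": 255,"linear": [-0.06,0.13,-1.5],"delta_rot": [0,0,0]},
  {"grip": 255,"linear": [-0.06,0.13,-1.6],"delta_rot": [0,0,0]},
])

```text
time: 7.6
ee_pos: [0.489, -0.1955, 0.0883]
tcp_rot: [180.0, 0.0, 91.3]
wrist_force: [1.9, -0.4, 0.2]
opening: 0.0097
grasp_force: 40.1
```

>>> play_rows([
  {"grip": 255,"linear": [0.02,0,-0.15],"delta_rot": [0,0,0]},
  {"grip": 255,"linear": [0.02,0,-0.3],"delta_rot": [0,0,0]},
  {"grip": 255,"linear": [0.02,0,-0.45],"delta_rot": [0,0,0]},
  {"grip": 255,"linear": [0.02,0,-0.6],"delta_rot": [0,0,0]},
  {"grip": 255,"linear": [0.02,0,-0.75],"delta_rot": [0,0,0]},
  {"grip": 255,"linear": [0.02,0,-0.9],"delta_rot": [0,0,0]},
])

```text
time: 8.2
ee_pos: [0.4891, -0.1956, 0.0793]
tcp_rot: [180.0, 0.0, 91.3]
wrist_force: [-0.4, -0.0, 3.2]
opening: 0.0098
grasp_force: 40.6
```

>>> play_rows([
  {"grip": 255,"linear": [0,0,-0.15],"delta_rot": [0,0,0]},
  {"grip": 255,"linear": [0,0,-0.3],"delta_rot": [0,0,0]},
  {"grip": 255,"linear": [0,0,-0.45],"delta_rot": [0,0,0]},
  {"grip": 255,"linear": [0,0,-0.6],"delta_rot": [0,0,0]},
])

```text
time: 8.6
ee_pos: [0.489, -0.1955, 0.073]
tcp_rot: [-180.0, -0.0, 91.3]
wrist_force: [-0.8, -1.0, 2.5]
opening: 0.0102
grasp_force: 40.4
```

>>> play_rows([
  {"grip": 255,"linear": [0,0,-0.12],"delta_rot": [0,0,0]},
  {"grip": 255,"linear": [0,0,-0.24],"delta_rot": [0,0,0]},
  {"grip": 255,"linear": [0,0,-0.36],"delta_rot": [0,0,0]},
  {"grip": 255,"linear": [0,0,-0.45],"delta_rot": [0,0,0]},
  {"grip": 255,"linear": [0,0,-0.5],"delta_rot": [0,0,0]},
])

```text
time: 9.1
ee_pos: [0.4891, -0.1955, 0.0682]
tcp_rot: [-180.0, -0.0, 91.3]
wrist_force: [-0.4, -1.1, 2.3]
opening: 0.0098
grasp_force: 40.4
```

>>> play_rows([
  {"grip": 255,"linear": [0,0,-0.03],"delta_rot": [0,0,0]},
  {"grip": 255,"linear": [0,0,-0.06],"delta_rot": [0,0,0]},
  {"grip": 255,"linear": [0,0,-0.06],"delta_rot": [0,0,0]},
])

```text
time: 9.4
ee_pos: [0.489, -0.1955, 0.0676]
tcp_rot: [-180.0, -0.0, 91.3]
wrist_force: [-0.9, 0.1, 0.2]
opening: 0.0095
grasp_force: 40.3
```

>>> play_rows([
  {"grip": 255,"linear": [0,0,-0.04],"delta_rot": [0,0,0]},
  {"grip": 255,"linear": [0,0,-0.08],"delta_rot": [0,0,0]},
  {"grip": 255,"linear": [0,0,-0.08],"delta_rot": [0,0,0]},
])

```text
time: 9.7
ee_pos: [0.4891, -0.1955, 0.0673]
tcp_rot: [180.0, 0.0, 91.3]
wrist_force: [-1.8, 0.4, 4.6]
opening: 0.01
grasp_force: 40.9
```

```bash
python3 - <<'E'
from h import *
np.set_printoptions(precision=2,suppress=True)
o=bot.get_obs(); print(o["ee_pos"]*1000,o["wrist_force"],o["torque"])
E
```

```text
[ 489.08 -195.48   67.3 ] [-1.84  0.37  4.61] [ 0.16  0.55 -0.03]
```

>>> play_rows([
  {"grip": 255,"linear": [0,0,-0.03],"delta_rot": [0,0,0]},
  {"grip": 255,"linear": [0,0,-0.06],"delta_rot": [0,0,0]},
  {"grip": 255,"linear": [0,0,-0.06],"delta_rot": [0,0,0]},
])

```text
time: 10.0
ee_pos: [0.4891, -0.1955, 0.0673]
tcp_rot: [180.0, 0.0, 91.3]
wrist_force: [-4.9, 0.8, 9.6]
opening: 0.01
grasp_force: 41.6
```

Bottomed out at the expected height. I'll relax, release and rise.

>>> play_rows([
  {"grip": 255,"linear": [0,0,0.1],"delta_rot": [0,0,0]},
  {"grip": 200,"linear": [0,0,0.1],"delta_rot": [0,0,0]},
  {"grip": 165,"linear": [0,0,0.1],"delta_rot": [0,0,0]},
  {"grip": 165,"linear": [0,0,0.1],"delta_rot": [0,0,0]},
  {"grip": 165,"linear": [0,0,0.1],"delta_rot": [0,0,0]},
  {"grip": 165,"linear": [0,0,2],"delta_rot": [0,0,0]},
  {"grip": 165,"linear": [0,0,5],"delta_rot": [0,0,0]},
  {"grip": 165,"linear": [0,-3,8],"delta_rot": [0,0,0]},
  {"grip": 165,"linear": [0,-5,11],"delta_rot": [0,0,0]},
  {"grip": 165,"linear": [0,-5,11],"delta_rot": [0,0,0]},
], force=25)

```text
time: 11.0
ee_pos: [0.4904, -0.248, 0.1804]
tcp_rot: [179.7, 0.2, 91.2]
wrist_force: [0.1, 0.3, -0.4]
opening: 0.03
grasp_force: 0.0
```

```bash
cat > chk.py <<'E'
from h import *
np.set_printoptions(precision=2,suppress=True,linewidth=160)
o=bot.get_obs(); print(o["time"],o["ee_pos"],o["tcp_rot"],o["wrist_force"],o["opening"])
p=bot.camera("wrist"); save(p,"w6.png",(120,0,520,400),1.4)
C=cloud(p); ok=p["range_z"]>0
a=np.radians(1.3); R=np.array([[np.cos(a),-np.sin(a)],[np.sin(a),np.cos(a)]])
L=C.copy(); L[...,:2]=((C[...,:2]-[.4904,-.1954])@R); L*=1000; L[~ok]=1e4
x,y,z=L[...,0],L[...,1],L[...,2]
m=(z>84)&(z<100)&(abs(x)<15)&(abs(y)<24); print("std",m.sum(),np.percentile(L[m],[2,50,98],axis=0).ravel(),cv2.minAreaRect(L[m][:,:2].astype(np.float32)))
m=(abs(z-95)<3)&(abs(x)>80)&(abs(x)<110)&(abs(y)<60); print("deck z",np.median(z[m]))
m=(z>116)&(z<125)&(abs(x)<45)&(y>-10)&(y<90); print("rib",m.sum(),np.percentile(L[m],[2,50,98],axis=0).ravel())
E
python3 chk.py
```

```text
11.0 [ 0.49 -0.25  0.18] [179.7    0.19  91.16] [ 0.1   0.34 -0.37] 0.03001958716013717
std 1112 [ -5.21 -18.67  90.98  -0.26   0.97  92.44   4.66  19.2   93.75] ((-0.3500242233276367, 0.13063430786132812), (10.055477142333984, 39.353336334228516), 0.16056674718856812)
deck z 94.30508578557226
rib 3329 [-28.08  66.72 116.97  -0.12  71.77 120.32  28.04  77.67 122.07]
```

View pics/w6.png

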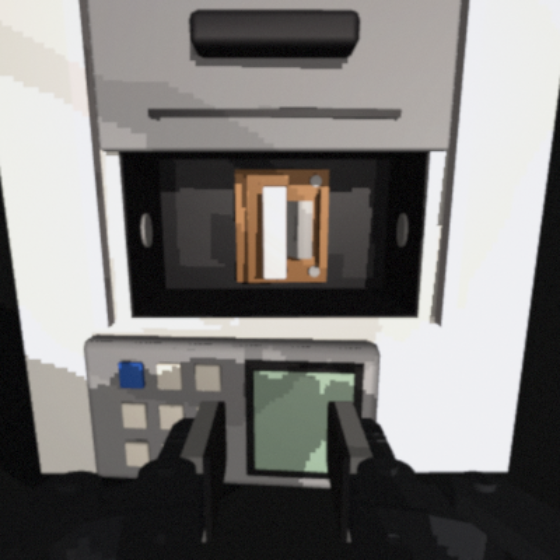

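The standard is home: its top is 1.9 mm below the deck, it sits against the wall and it is square. In the crop it is at (275,232) and the rib is at (275,35). I'll go behind the rib with closed fingers.

>>> play_rows([
  {"grip": 255,"linear": [-0.1,4,1],"delta_rot": [0,0,0]},
  {"grip": 255,"linear": [-0.2,8,1],"delta_rot": [0,0,0]},
  {"grip": 255,"linear": [-0.3,12,1],"delta_rot": [0,0,0]},
  {"grip": 255,"linear": [-0.3,15,0],"delta_rot": [0,0,0]},
  {"grip": 255,"linear": [-0.3,15,0],"delta_rot": [0,0,0]},
  {"grip": 255,"linear": [-0.3,15,-3],"delta_rot": [0,0,0]},
  {"grip": 255,"linear": [-0.3,15,-5.5],"delta_rot": [0,0,0]},
  {"grip": 255,"linear": [-0.3,15,-6.6],"delta_rot": [0,0,0]},
  {"grip": 255,"linear": [-0.3,15,-7.2],"delta_rot": [0,0,0]},
  {"grip": 255,"linear": [-0.3,15,-7.2],"delta_rot": [0,0,0]},
])

```text
time: 12.05
ee_pos: [0.4859, -0.0957, 0.104]
tcp_rot: [-180.0, -0.0, 91.2]
wrist_force: [-0.4, 0.2, 0.6]
opening: -0.0002
grasp_force: 0.0
```

>>> play_rows([
  {"grip": 255,"linear": [0,0,0.4],"delta_rot": [0,0,0]},
  {"grip": 255,"linear": [0,-0.7,0.4],"delta_rot": [0,0,0]},
  {"grip": 255,"linear": [0.05,-1.2,0.4],"delta_rot": [0,0,0]},
  {"grip": 255,"linear": [0.05,-1.8,0.4],"delta_rot": [0,0,0]},
  {"grip": 255,"linear": [0.05,-2.4,0.4],"delta_rot": [0,0,0]},
])

```text
time: 12.55
ee_pos: [0.487, -0.1199, 0.1087]
tcp_rot: [179.9, -0.0, 91.3]
wrist_force: [1.0, 2.9, 1.6]
opening: 0.0001
grasp_force: 1.5
```

>>> play_rows([
  {"grip": 255,"linear": [0,-0.6,0],"delta_rot": [0,0,0]},
  {"grip": 255,"linear": [0,-1.2,0],"delta_rot": [0,0,0]},
  {"grip": 255,"linear": [0.05,-1.8,0],"delta_rot": [0,0,0]},
  {"grip": 255,"linear": [0.05,-2.4,0],"delta_rot": [0,0,0]},
  {"grip": 255,"linear": [0.05,-3,0],"delta_rot": [0,0,0]},
  {"grip": 255,"linear": [0.1,-3.6,0],"delta_rot": [0,0,0]},
  {"grip": 255,"linear": [0.1,-4.2,0],"delta_rot": [0,0,0]},
  {"grip": 255,"linear": [0.1,-4.8,0],"delta_rot": [0,0,0]},
])

```text
time: 13.35
ee_pos: [0.4875, -0.168, 0.1082]
tcp_rot: [-180.0, -0.0, 91.3]
wrist_force: [0.8, 2.6, 1.9]
opening: 0.0002
grasp_force: 1.5
```

11 mm to go.

>>> play_rows([
  {"grip": 255,"linear": [0,-0.4,0],"delta_rot": [0,0,0]},
  {"grip": 255,"linear": [0,-0.7,0],"delta_rot": [0,0,0]},
  {"grip": 255,"linear": [0,-0.9,0],"delta_rot": [0,0,0]},
  {"grip": 255,"linear": [0,-0.95,0],"delta_rot": [0,0,0]},
])

```text
time: 13.75
ee_pos: [0.4877, -0.1771, 0.1082]
tcp_rot: [180.0, -0.0, 91.3]
wrist_force: [2.0, 2.6, -0.8]
opening: -0.0001
grasp_force: 1.3
```

>>> play_rows([
  {"grip": 255,"linear": [0,-0.05,0],"delta_rot": [0,0,0]},
  {"grip": 255,"linear": [0,-0.1,0],"delta_rot": [0,0,0]},
  {"grip": 255,"linear": [0,-0.15,0],"delta_rot": [0,0,0]},
])

```text
time: 14.05
ee_pos: [0.4876, -0.1784, 0.1083]
tcp_rot: [-180.0, -0.0, 91.3]
wrist_force: [1.8, 1.5, -0.8]
opening: -0.0002
grasp_force: 1.3
```

>>> play_rows([
  {"grip": 255,"linear": [0,-0.05,0],"delta_rot": [0,0,0]},
  {"grip": 255,"linear": [0,-0.1,0],"delta_rot": [0,0,0]},
  {"grip": 255,"linear": [0,-0.1,0],"delta_rot": [0,0,0]},
])

```text
time: 14.35
ee_pos: [0.4876, -0.1794, 0.1083]
tcp_rot: [-180.0, -0.0, 91.3]
wrist_force: [2.6, 3.1, -0.5]
opening: 0.0
grasp_force: 1.7
```

>>> play_rows([
  {"grip": 255,"linear": [0,-0.04,0],"delta_rot": [0,0,0]},
  {"grip": 255,"linear": [0,-0.08,0],"delta_rot": [0,0,0]},
  {"grip": 255,"linear": [0,-0.08,0],"delta_rot": [0,0,0]},
])

```text
time: 14.65
ee_pos: [0.4876, -0.1794, 0.1083]
tcp_rot: [180.0, -0.1, 91.3]
wrist_force: [1.7, 7.4, 0.6]
opening: -0.0002
grasp_force: 4.0
```

The cover is at its stop, at the expected place. I'll nudge it once more, then back off, rise and check.

>>> play_rows([
  {"grip": 255,"linear": [0,-0.05,0],"delta_rot": [0,0,0]},
  {"grip": 255,"linear": [0,-0.05,0],"delta_rot": [0,0,0]},
])

```text
time: 14.85
ee_pos: [0.4875, -0.1795, 0.1083]
tcp_rot: [180.0, -0.2, 91.3]
wrist_force: [0.3, 11.4, 1.1]
opening: 0.0001
grasp_force: 5.3
```

>>> play_rows([
  {"grip": 255,"linear": [0,0.5,0],"delta_rot": [0,0,0]},
  {"grip": 255,"linear": [0,1.5,0],"delta_rot": [0,0,0]},
  {"grip": 255,"linear": [0,2,2],"delta_rot": [0,0,0]},
  {"grip": 255,"linear": [0,1,6],"delta_rot": [0,0,0]},
  {"grip": 255,"linear": [0,-2,10],"delta_rot": [0,0,0]},
  {"grip": 255,"linear": [0,-6,12],"delta_rot": [0,0,0]},
  {"grip": 255,"linear": [0,-6,12],"delta_rot": [0,0,0]},
  {"grip": 255,"linear": [0,-6,12],"delta_rot": [0,0,0]},
])

```text
time: 15.65
ee_pos: [0.4875, -0.2413, 0.2284]
tcp_rot: [180.0, 0.0, 91.2]
wrist_force: [-0.5, -0.4, 0.8]
opening: 0.0
grasp_force: 0.0
```

```bash
sed -i 's/"w6.png",(120,0,520,400),1.4/"w7.png"/; s/^m=(z>84).*$/m=(abs(z-101.5)<2.5)\&(abs(x)<68)\&(abs(y)<60); print("cover",np.percentile(L[m],[1,50,99],axis=0).ravel())/' chk.py; python3 chk.py
```

```text
15.65 [ 0.49 -0.24  0.23] [180.     0.03  91.16] [-0.51 -0.41  0.75] 1.5724925965105418e-05
cover [-66.75 -38.59  99.3   -0.7    4.18 100.87  66.78  37.7  102.95]
deck z 94.3019772528939
rib 1565 [-28.41  -5.22 117.19  -0.17   0.31 120.42  27.99   5.92 122.08]
```

View pics/w7.png

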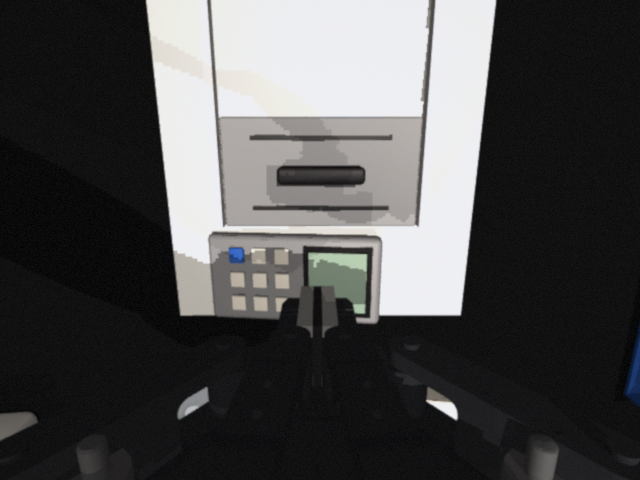

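The cover is fully closed: the rib is at photometer y≈0, at (320,175) in the image. The robot is clear and touching nothing.

```bash
python3 -c "
from workcell import bot
print(bot.job_done())"
```

```text
the job is handed in; nothing more can be done
None
```

The 10.5 mm standard is fully home in the photometer holder, the cover is fully closed against its stop, the robot is clear, and I handed the job in at about 16 s. I pinched only pocket a (9.9 mm under grip) and ruled out the other two from camera depth (7.9 and 13.0 mm).

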